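Lock the easel's sliding leg at its length mark

TASK

Draw the display easel's sliding leg out by its black crossbar until the steel tongue at the bar's end stands level with the gap between the yellow keeper's two posts, which is the length mark. A spring pulls the leg back in, so hold it there with the fingers while you slide the orange cam lever along the bar fully closed, so that the tongue shoots in between the posts; never slide the lever while the leg is off its mark. Finish with the fingers gripping the black crossbar firmly, leg at the mark and lever closed, and do not let go; leave the other things on the counter where they are.

Things in the scene. Friction and masses are not known exactly. Their poses are not given: they have to be found in the camera images.
- easel: Fixed grey display easel: floor plate 310 mm long (x), 12 mm thick; at its far end (x over +55 mm) a leaning clear panel up to 140 mm high with a dark chocolate bar on it; in front a low housing, top at 36 mm. Origin on the counter. Its -x points roughly to the robot (yaw varies) and is the way the leg slides out; y is left, along the crossbar. The space over the crossbar is free.
- grip_bar: Black crossbar of the leg, the part to hold: 14 mm thick (x), 26 mm high, from y = -90 to +70 mm. Origin at mid height and thickness, 58 mm above the counter; axes as the easel's. A neck no thicker than the bar joins it to the flat leg below (top at 27 mm), so a finger on either side can travel along the bar with tips down to 40 mm above the counter.
- leg (a joint): How far the leg is drawn out, m: 0 fully in, 0.14 at the stop. It starts fully in and must come out to 0.06 to 0.11, as the keeper says. A spring pulls it back in with about 3 N at 0 rising to 6 N at 0.14.
- cam_lever (a joint): Orange cam lever on the crossbar, m: 0 open, 0.04 fully closed (stop); it slides along the bar in the easel's +y, stays where it is left, and takes about 2 N to slide. It starts between 0 and 0.004. It rides on the leg.
- lever_face (a point): Middle of the orange lever's right (-y) end face, the face to push in +y. The lever is a saddle over the bar, 24 mm long (y), 36 mm wide (x), 43 to 79 mm above the counter with a thumb fin to 87 mm; it stands out 11 mm on both sides of the bar, so fingers straddling the bar push it with their sides. Seen from the bar's origin this face is at y = -12 mm open, +28 mm closed.
- tongue (a point): Tip of the 8 mm round steel tongue that juts out of the crossbar's left (easel +y) end, 58 mm above the counter; it moves with the lever and has the same x in the easel's frame as the crossbar's origin. Away from the mark it strikes a post or passes outside them.
- keeper: Fixed yellow keeper block, 46 x 26 x 18 mm, on the rail along the easel's left side, with two upright steel posts 12 mm thick at its x = -14 and +14 mm, up to 80 mm above the counter: a 16 mm gap for the tongue. Origin midway between the posts, 13 mm above the counter; axes as the easel's. The leg is at its mark when tongue and crossbar have this origin's x in the easel's frame.
- card_terminal_1: Loose grey card terminal, 175 x 71 x 46 mm, on the counter to the left; leave alone.
- order_pad: Loose white order pad, 72 x 104 x 12 mm, on the counter to the right; leave alone.
- bar_rose: Loose plum-coloured wrapped chocolate bar, 68 x 156 x 11 mm, on the counter to the right; leave alone.
- carton_tall: Loose cream carton, 49 x 64 x 205 mm, standing to the right; leave alone.
- carton_mid: Loose cream carton, 51 x 84 x 135 mm, standing to the right; leave alone.
- carton_small: Loose cream carton, 41 x 50 x 82 mm, standing to the right; leave alone.
- tent_b: Loose price card in a wooden block, 18 x 58 x 38 mm, to the right at the front edge; leave alone.

How it is judged:
On the way:
1. the fingers hold the leg at its length mark (within 7 mm) with the cam lever still open (x of tongue in the frame of keeper between -0.007 and 0.007 m and value of joint cam_lever below 0.01 m and contact force between the fingers and grip_bar above 0.5 N), for 0.2 s.
At the end, for the whole second after the job is handed in: The cam lever is closed (over 35 of its 40 mm), the tongue is within 6 mm of the keeper's middle along the leg's slide and at rest, and the fingers still grip the crossbar with more than 5 N (value of joint cam_lever above 0.035 m and x of tongue in the frame of keeper between -0.006 and 0.006 m and contact force between the fingers and grip_bar above 5 N and velocity of joint leg between -0.02 and 0.02 m/s); the arm keeps its last pose, push and grip.
It fails at once if the cam lever slid past 12 mm while the leg is more than 8 mm off its length mark (value of joint cam_lever above 0.012 m and (x of tongue in the frame of keeper above 0.008 m or x of tongue in the frame of keeper below -0.008 m)).
It fails at once if a bystander moved by more than 15 mm (distance of any of card_terminal_1, order_pad, bar_rose, carton_tall, carton_mid, carton_small, tent_b from where it was at the start of the episode above 0.015 m).
It also fails if it takes over 35 s, if anything falls off the work surface, if the arm or the gripper's body presses on something with over 40 N, if the wrist force passes 120 N, or if a joint passes its speed limit or range.

ROBOT

A 6-joint arm with a two-finger parallel gripper is mounted at the origin on a cart in front of the work surface, level with it; the furniture and walls round the work are solid. World frame = base frame: x ahead of the robot, y to its left, z up, the work surface at z = 0. Lengths are in m, angles in rad, forces in N, time in s.
With the tool pointing down it reaches from about 0.3 to 0.875 m from the base axis. Payload 4.2 kg.
Tool frame: the origin (TCP) lies midway between the tips of the shut fingers; the grasp point (between the pads) lies 19 mm behind it; y points along the fingers, x is the direction in which the jaws open and shut, and the axes are right-handed (so a half turn about y gives the same grasp; the last joint's range is limited). The gripper opens to 85 mm and grips with 20 to 120 N. Pads are 22 mm wide; open, the fingers measure 114 mm over their backs; the gripper's body (76 mm by 85 mm) begins 54 mm behind the grasp point. The pads swing forward as they close: fully open they stand 13 mm farther back than shut.
Start: joints at [1.174, 0.32, 1.565, -0, 1.257, -0.02], TCP at [0.212, 0.535, 0.231] pointing down, gripper open.
Joint ranges: [-3.11, 3.11], [-0.84, 2.01], [0.21, 2.61], [-1.34, 4.49], [0.05, 2.63], [-2.56, 2.56]. Speed limits (rad/s): [2.57, 2.57, 3.14, 3.14, 3.14, 3.14].

INTERFACE

Orientations are given as a unit quaternion [x, y, z, w].
In Python, from bench import ctrl gives the robot as it stands.
- The arm moves only by the shell command python3 -m jog 'ROWS' [FORCE]. ROWS is a JSON object of lists of equal length, an entry for each row: "travel": the shift along the tool's x, y, z in cm, a list of three; "yaw": the turn about the tool's y in rad; "jaw": the opening, from 0 (shut) to 1 (fully open). In form: {"travel": [[tx, ty, tz], ...], "yaw": [yaw, ...], "jaw": [jaw, ...]}. A call has 1 to 12 rows; each row is the pose to reach, as a shift and turn from the pose measured when the call began, along the tool's axes at that moment; what a row does not reach only later rows make up. A row lasts 1/10 s, in which the tool goes at most 50 mm and 8.59 degrees, less where a joint would pass 70% of its speed; a pose out of reach is approached as far as the arm can. A call with a gripper value outside its range is refused whole. The fingers move at their own pace and stop on an object; FORCE is the grip in N (left out, the last holds). Time passes only in rows, so rows that repeat a pose let the fingers close. It gives the time, the measured TCP pose, the force and the opening at its end, in the units of the state.
- ctrl.observe(): the state, without advancing time (a new reading comes with each control period).
- ctrl.read_camera(name): name is "scene" or "top" or "wrist"; returns a dict with "pixels" (400x640x3 uint8, blue, green, red), "mtx" (3x3 intrinsics, pixels), "rvec" (rotation vector, rad) and "tvec" (3), from world to camera coordinates, as OpenCV has them. Camera axes: x right, y down, z forward; pixel columns grow to the right and rows downward; lengths in m; the calibration is good to about 2 mm. A picture is of the moment at which its call begins. There is no depth.
- ctrl.close_job(): hands the job in, once; it reports no verdict.
The state is a dict: "clock": time; "qpos": joint angles; "qd": joint speeds; "effort": joint torques, N m; "tool_pos": TCP position; "ee_rot": TCP orientation; "contact_force": force on the tool from outside, world axes, zero at the start; "wrist_torque": the same for the moment, N m; "opening": opening from 0.0 (shut) to 1.0 (fully open).
Only numpy, scipy, OpenCV 4.12 (cv2) and the standard library are available. Lean on these libraries where they do the work, as an engineer would, in place of code of your own. Each camera call takes 0.05 s, during which the arm holds its last target. There are 200 camera calls.

## Working session

There is one attempt and no reset: what is moved stays moved. The work goes in short steps, Python scripts to look and compute and a shell command to move; the robot and the scene stay as the last step left them, time stands still between calls to the robot, and variables do not carry over. Pictures are saved under pics/ and viewed, about 8 in all and at most 12, crops included, and the job is handed in when it is done.

```bash
mkdir -p pics; cat > h.py <<'E'
import numpy as np,cv2
from bench import ctrl
def cam(n,save=None):
    c=ctrl.read_camera(n)
    c['pixels']=np.asarray(c['pixels'])
    if save: cv2.imwrite('pics/'+save,c['pixels'])
    return c
def ray(c,uv):
    R=cv2.Rodrigues(np.array(c['rvec'],float))[0];t=np.array(c['tvec'],float).ravel()
    d=R.T@np.linalg.inv(np.array(c['mtx']))@np.array([uv[0],uv[1],1.]);return -R.T@t,d
def onz(c,uv,z):
    o,d=ray(c,uv);return o+d*(z-o[2])/d[2]
def proj(c,p):
    return cv2.projectPoints(np.array(p,float).reshape(-1,3),np.array(c['rvec'],float),np.array(c['tvec'],float),np.array(c['mtx'],float),None)[0].reshape(-1,2)
E
python3 - <<'E'
from h import *
for n in('top','scene'):
    c=cam(n,n+'0.png');print(n,ray(c,(320,200)))
print(ctrl.observe())
E
```

```text
top (array([ 0.27763515, -0.05525334,  1.22250747]), array([ 0.15494299,  0.00248429, -0.98794154]))
scene (array([-0.14260349, -1.01918257,  0.60031715]), array([ 0.47985846,  0.76097217, -0.43666834]))
{'clock': 0.1, 'qpos': array([ 1.17401669e+00,  3.20251382e-01,  1.56552203e+00,  7.29244220e-06,
        1.25739445e+00, -2.00089423e-02]), 'qd': array([-0.00014889, -0.00201194, -0.00338933, -0.00013393,  0.00027502,
       -0.00136195]), 'effort': array([ 9.35806747e-04, -4.16412699e+01, -2.34705555e+01, -1.48385061e-04,
        4.93458705e-03,  1.14406430e-05]), 'tool_pos': array([0.21139873, 0.53429249, 0.23056647]), 'ee_rot': array([ 0.5850925 ,  0.39704855, -0.39798473, -0.58448899]), 'contact_force': array([ 0.94528707,  0.077834  , -0.44160612]), 'wrist_torque': array([-0.0581041 , -0.04639922,  0.05737287]), 'opening': 0.9986888647555058}
```

View pics/top0.png

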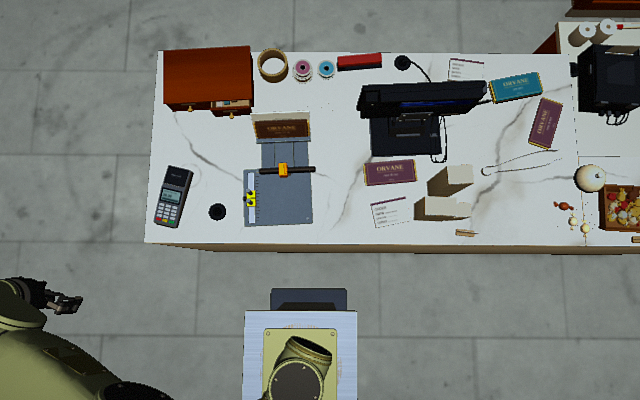

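View pics/scene0.png

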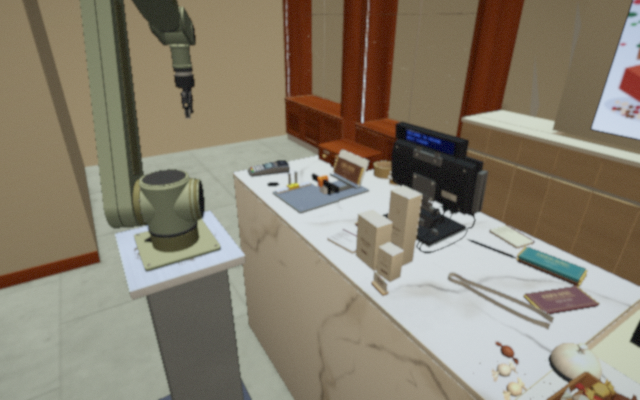

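Top view: easel plate at about (245–312, 170–226), black bar from (258,170) to (315,170), orange lever at (283,170), yellow keeper at (251,198). In the scene view the easel is around (320,190). Now I'll measure.

```bash
python3 - <<'E'
from h import *
c=cam('top'); im=c['pixels']; hsv=cv2.cvtColor(im,cv2.COLOR_BGR2HSV)
x0,y0,x1,y1=235,100,325,235
def m(mask,name,z):
    w=np.zeros_like(mask);w[y0:y1,x0:x1]=mask[y0:y1,x0:x1]
    n,l,s,ce=cv2.connectedComponentsWithStats(w)
    for i in range(1,n):
        if s[i,4]>12: print(name,s[i],ce[i].round(1),onz(c,ce[i],z).round(4))
    return w
m(cv2.inRange(hsv,(8,170,150),(19,255,255)),'orange',.079)
m(cv2.inRange(hsv,(22,130,120),(35,255,255)),'yellow',.022)
b=m(cv2.inRange(hsv,(0,0,0),(180,255,45)),'black',.071)
p=m(cv2.inRange(hsv,(95,25,70),(125,160,160)),'plate',.012)
cv2.imwrite('pics/crop1.png',cv2.resize(im[140:235,235:325],None,fx=6,fy=6,interpolation=cv2.INTER_CUBIC))
E
```

```text
orange [284 163   3  12  26] [285.  168.6] [0.5453 0.0462 0.079 ]
yellow [279 163   5  11  53] [281.1 168.2] [0.5597 0.063  0.022 ]
yellow [246 190  10  16  84] [251.3 198.4] [0.4692 0.1473 0.022 ]
black [235 100  19  16 124] [244.6 109.7] [0.72   0.1671 0.071 ]
black [293 124  12  12  54] [299.1 130.8] [0.6581 0.009  0.071 ]
black [259 126  21  11  67] [266.6 132.6] [0.6521 0.1017 0.071 ]
black [288 166  27   8 128] [300.4 169.5] [0.5448 0.0036 0.071 ]
black [259 168  19   7  94] [268.1 170.7] [0.5405 0.0943 0.071 ]
plate [256 136  55   7 197] [283.6 139. ] [0.6516 0.0584 0.012 ]
plate [262 142  31  26 678] [276.7 154.3] [0.6042 0.078  0.012 ]
plate [294 142  14  25 332] [300.2 154. ] [0.6059 0.0077 0.012 ]
plate [ 243  169   69   57 3005] [279.6 198.3] [0.4715 0.0661 0.012 ]
```

View pics/crop1.png

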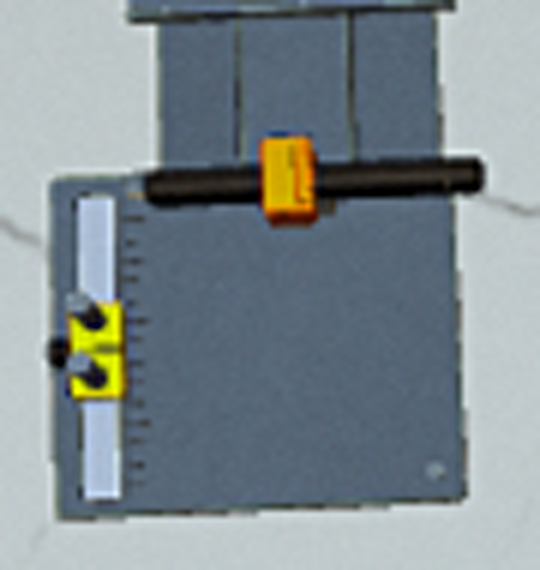

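Crop: bar runs (145,185)–(485,172) in the crop, the lever is at (288,180), and the keeper at (97,350) has two upright posts. Easel yaw is about 3°. Next step is to work out the move to above the bar.

```bash
cat >> h.py <<'E'
from scipy.spatial.transform import Rotation as Ro
def plan(tgt,yaw):
    s=ctrl.observe();R=Ro.from_quat(s['ee_rot']).as_matrix();p=s['tool_pos']
    print('t',s['clock'],'p',p.round(4),'f',np.round(s['contact_force'],1),'op',round(s['opening'],3))
    print('toolx',R[:,0].round(3),'tooly',R[:,1].round(3),'toolz',R[:,2].round(3))
    print('travel cm',(R.T@(np.array(tgt)-p)*100).round(2))
    ex=np.array([np.cos(yaw),np.sin(yaw),0])
    for sg in(1,-1):
        v=R.T@(sg*ex); print('yaw turn',sg,round(float(np.arctan2(-v[2],v[0])),4))
E
python3 - <<'E'
from h import *
c=cam('top');im=c['pixels']
hsv=cv2.cvtColor(im,cv2.COLOR_BGR2HSV)
k=cv2.inRange(hsv,(95,25,70),(125,160,160));k[:168]=0;k[:,:240]=0;k[:,316:]=0;k[228:]=0
# bottom edge of plate line
pts=[]
for u in range(250,310):
    r=np.where(k[:,u])[0]
    pts.append(onz(c,(u,r.max()+.5),.012)[:2])
pts=np.array(pts);f=np.polyfit(pts[:,1],pts[:,0],1);print('front edge yaw',-np.degrees(np.arctan(f[0])),np.polyval(f,.06), 'rms',np.std(pts[:,0]-np.polyval(f,pts[:,1])))
for u in((259,172),(315,169.5)):print(onz(c,u,.062))
for u in((283,163),(283,175)):print('lever',onz(c,u,.079))
plan([.46,.02,.25],np.radians(3))
print(ctrl.observe()['qpos'])
E
```

```text
front edge yaw 2.9106160776006353 0.39768853647704394 rms 0.0007800884165284876
[0.53869666 0.12130611 0.062     ]
[ 0.54723993 -0.03743821  0.062     ]
lever [0.56123606 0.05223927 0.079     ]
lever [0.52684293 0.05149415 0.079     ]
t 0.2 p [0.2115 0.5344 0.2308] f [ 0.3 -0.5  0.1] op 1.003
toolx [ 0.368  0.93  -0.001] tooly [-0.    -0.001 -1.   ] toolz [-0.93   0.368 -0.   ]
travel cm [-38.69  -1.88 -42.04]
yaw turn 1 1.1416
yaw turn -1 -1.9999
[ 1.17397174e+00  3.20027262e-01  1.56522581e+00 -3.16269256e-05
  1.25742804e+00 -2.00226774e-02]
```

```bash
python3 -m jog '{"travel":[[-3,-0.2,-3.5],[-6,-0.4,-7],[-9,-0.6,-10.5],[-12,-0.8,-14],[-15,-1,-17.5],[-18,-1.2,-21],[-21,-1.4,-24.5],[-24,-1.6,-28],[-27,-1.8,-31.5],[-30,-1.9,-35],[-33,-1.9,-38.5],[-35,-1.9,-40.6]],"yaw":[0.09,0.19,0.29,0.39,0.49,0.59,0.69,0.79,0.89,0.99,1.09,1.14],"jaw":[1,1,1,1,1,1,1,1,1,1,1,1]}' 30
python3 -m jog '{"travel":[[0,0,0],[0,0,0]],"yaw":[0,0],"jaw":[0.6,0.6]}'
python3 - <<'E'
from h import *
c=cam('wrist','w1.png');print(ray(c,(320,200)))
plan([.46,.06,.25],np.radians(2.9))
E
```

```text
clock: 1.4
tool_pos: [0.4613, 0.0569, 0.2502]
ee_rot: [0.707, 0.017, -0.017, -0.706]
contact_force: [0.9, 0.7, 0.7]
opening: 1.002
clock: 1.6
tool_pos: [0.4611, 0.0566, 0.2499]
ee_rot: [0.707, 0.017, -0.017, -0.707]
contact_force: [-0.7, 0.0, -0.2]
opening: 0.69
(array([0.46002514, 0.12194496, 0.39208027]), array([ 0.01509759, -0.2668573 , -0.96363078]))
t 1.65 p [0.4608 0.0573 0.25  ] f [-0.5  0.3  0.4] op 0.612
toolx [ 0.999  0.049 -0.001] tooly [-0.001 -0.001 -1.   ] toolz [-0.049  0.999 -0.001]
travel cm [-0.07 -0.    0.27]
yaw turn 1 -0.0015
yaw turn -1 3.1401
```

View pics/w1.png

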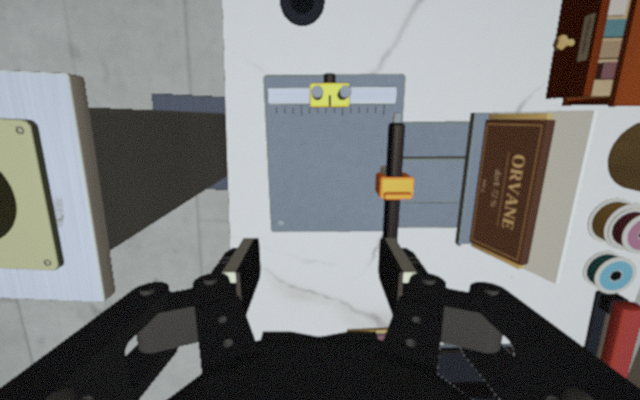

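Wrist view: keeper at (330,95) with post tops at (317,92) and (344,92), bar from (397,123) to (390,238), lever at (396,187). I'll measure from this view.

```bash
cat > meas.py <<'E'
from h import *
YAW=np.radians(2.9)
ex=np.array([np.cos(YAW),np.sin(YAW),0]);ey=np.array([-np.sin(YAW),np.cos(YAW),0])
def comps(c,lo,hi,roi,mn=20):
    h=cv2.cvtColor(c['pixels'],cv2.COLOR_BGR2HSV);k=cv2.inRange(h,lo,hi)
    w=np.zeros_like(k);x0,y0,x1,y1=roi;w[y0:y1,x0:x1]=k[y0:y1,x0:x1];return w
def E(p):return np.array([p@ex,p@ey,p[2]]).round(4)
E
python3 - <<'E'
from meas import *
c=cam('wrist')
y=comps(c,(22,130,110),(36,255,255),(260,70,420,120))
r=np.where(y);print('yellow cols',r[1].min(),r[1].max(),'rows',r[0].min(),r[0].max())
for row in range(r[0].min(),r[0].max()+1,3):
    cc=np.where(y[row])[0];
    if len(cc):a=E(onz(c,(cc.min()-.5,row),.022));b=E(onz(c,(cc.max()+.5,row),.022));print(row,a,b,'mid',((a+b)/2)[0],'w',(b-a)[0])
k=comps(c,(0,0,0),(180,255,60),(360,115,420,245))
for row in list(range(130,165,6))+list(range(208,236,5)):
    cc=np.where(k[row])[0]
    if len(cc):print('bar',row,cc.min(),cc.max(),*[E(onz(c,(u,row),.071)) for u in(cc.min()-.5,cc.max()+.5)])
o=comps(c,(5,150,90),(22,255,255),(360,150,430,220));r=np.where(o);print('lever',r[0].min(),r[0].max(),r[1].min(),r[1].max())
for u,v in((r[1].mean(),r[0].min()),(r[1].mean(),r[0].max()),(r[1].min(),r[0].mean()),(r[1].max(),r[0].mean())):print(E(onz(c,(u,v),.079)))
cv2.imwrite('pics/w1crop.png',cv2.resize(c['pixels'][70:245,260:430],None,fx=4.5,fy=3.4,interpolation=cv2.INTER_CUBIC))
E
```

```text
yellow cols 311 348 rows 83 107
83 [0.4713 0.1365 0.022 ] [0.4828 0.1365 0.022 ] mid 0.47705 w 0.01150000000000001
86 [0.4551 0.1333 0.022 ] [0.4897 0.1332 0.022 ] mid 0.47240000000000004 w 0.03460000000000002
92 [0.4864 0.1267 0.022 ] [0.4875 0.1267 0.022 ] mid 0.48695 w 0.0010999999999999899
95 [0.4853 0.1234 0.022 ] [0.4864 0.1234 0.022 ] mid 0.48585 w 0.0010999999999999899
98 [0.4562 0.1201 0.022 ] [0.4573 0.1201 0.022 ] mid 0.45675 w 0.0010999999999999899
101 [0.4561 0.1168 0.022 ] [0.4573 0.1168 0.022 ] mid 0.4567 w 0.0011999999999999789
104 [0.4561 0.1134 0.022 ] [0.4573 0.1134 0.022 ] mid 0.4567 w 0.0011999999999999789
107 [0.4619 0.1101 0.022 ] [0.4937 0.11   0.022 ] mid 0.4778 w 0.03180000000000005
bar 130 389 403 [0.5372 0.0856 0.071 ] [0.5527 0.0856 0.071 ]
bar 136 389 403 [0.5375 0.0795 0.071 ] [0.5532 0.0795 0.071 ]
bar 142 389 402 [0.5379 0.0733 0.071 ] [0.5526 0.0733 0.071 ]
bar 148 388 402 [0.5372 0.0671 0.071 ] [0.553  0.0671 0.071 ]
bar 154 388 402 [0.5376 0.0608 0.071 ] [0.5535 0.0608 0.071 ]
bar 160 388 401 [0.5379 0.0544 0.071 ] [0.5529 0.0544 0.071 ]
bar 208 385 398 [0.5377 0.0009 0.071 ] [0.5533 0.0009 0.071 ]
bar 213 385 397 [ 0.5381 -0.005   0.071 ] [ 0.5526 -0.005   0.071 ]
bar 218 385 397 [ 0.5384 -0.0109  0.071 ] [ 0.553  -0.0109  0.071 ]
bar 223 384 397 [ 0.5376 -0.0168  0.071 ] [ 0.5534 -0.0168  0.071 ]
bar 228 384 396 [ 0.5379 -0.0228  0.071 ] [ 0.5527 -0.0228  0.071 ]
bar 233 384 396 [ 0.5383 -0.0289  0.071 ] [ 0.5531 -0.0289  0.071 ]
lever 174 200 377 412
[0.5423 0.0408 0.079 ]
[0.5441 0.0123 0.079 ]
[0.5267 0.0257 0.079 ]
[0.564  0.0256 0.079 ]
```

View pics/w1crop.png

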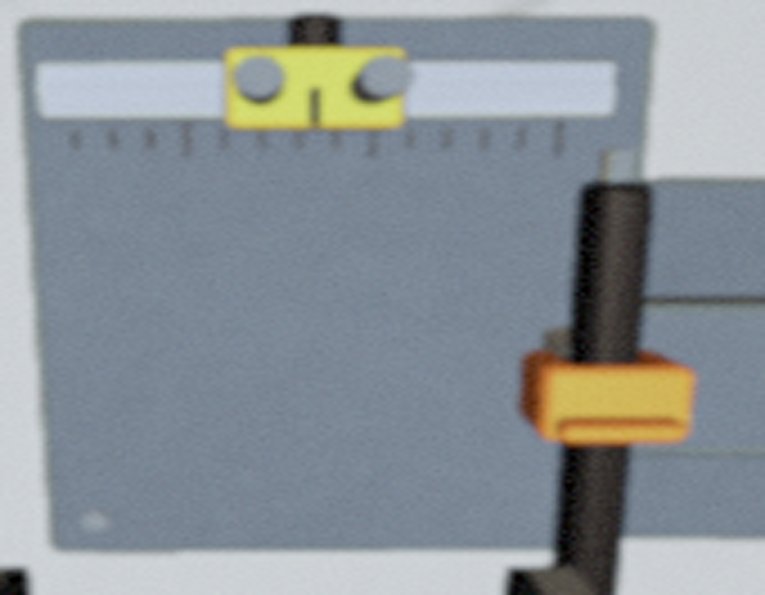

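```bash
python3 - <<'E'
from meas import *
c=cam('wrist')
for n,u,z in(('L',(310.6,104),.022),('R',(350,104),.022),('line',(330,101),.022),('postL',(317,92.5),.08),('postR',(345.8,92.5),.08),('barTopL',(390,140),.071),('tongue',(397,117),.062)):
    print(n,E(onz(c,u,z)))
p=np.array([.546*ex+0.02*ey])
tgt=.546*ex-0.013*ey;tgt[2]=.12
plan(tgt,YAW);print(tgt)
E
```

```text
L [0.4549 0.1138 0.022 ]
R [0.5011 0.1138 0.022 ]
line [0.4776 0.1172 0.022 ]
postL [0.4628 0.1224 0.08  ]
postR [0.4911 0.1223 0.08  ]
barTopL [0.5392 0.0759 0.071 ]
tongue [0.5472 0.0991 0.062 ]
t 1.75 p [0.4607 0.0579 0.2501] f [0.7 0.4 0.4] op 0.594
toolx [ 0.999  0.051 -0.   ] tooly [-0.    -0.001 -1.   ] toolz [-0.051  0.999 -0.001]
travel cm [ 8.3  13.01 -4.74]
yaw turn 1 0.0001
yaw turn -1 -3.1415
[0.54595848 0.01464039 0.12      ]
```

```bash
python3 -m jog '{"travel":[[3,3,-2],[6,6,-4],[8.3,9,-4.7],[8.3,12,-4.7],[8.3,14,-4.7],[8.3,16,-4.7],[8.3,17,-4.7],[8.3,17,-4.7]],"yaw":[0,0,0,0,0,0,0,0],"jaw":[0.6,0.6,0.6,0.6,0.6,0.6,0.6,0.6]}' 30
python3 - <<'E'
from meas import *
c=cam('wrist','w2.png')
tgt=.546*ex-0.012*ey;tgt[2]=.044
plan(tgt,YAW);print(E(ctrl.observe()['tool_pos']))
E
```

```text
clock: 2.55
tool_pos: [0.5449, 0.016, 0.0791]
ee_rot: [0.707, 0.017, -0.02, -0.707]
contact_force: [-0.1, -0.6, 0.7]
opening: 0.602
t 2.6 p [0.5458 0.0158 0.0802] f [ 0.8  0.9 -0.1] op 0.599
toolx [ 0.999  0.052 -0.001] tooly [-0.001 -0.001 -1.   ] toolz [-0.052  0.999 -0.001]
travel cm [ 0.01  3.62 -0.01]
yaw turn 1 0.0015
yaw turn -1 -3.1401
[ 0.5459 -0.0118  0.0802]
```

View pics/w2.png

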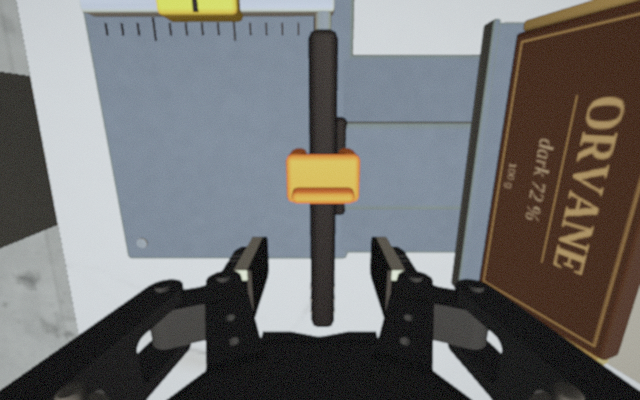

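Bar centred (column 322) between the pads (250/390), with the lever (322,178) ahead of the fingers. Next: descend and grip.

```bash
python3 -m jog '{"travel":[[0,1.5,0],[0,3,0],[0,3.6,0],[0,3.6,0],[0,3.6,0],[0,3.6,0],[0,3.6,0],[0,3.6,0],[0,3.6,0],[0,3.6,0]],"yaw":[0,0,0,0,0,0,0,0,0,0],"jaw":[0.6,0.6,0.6,0.3,0.05,0.05,0.05,0.05,0.05,0.05]}' 30
python3 - <<'E'
from meas import *
s=ctrl.observe();pe=E(s['tool_pos']);print(pe,s['opening'],s['contact_force'])
plan(s['tool_pos']+(.4777-.546)*ex,YAW)
E
```

```text
clock: 3.6
tool_pos: [0.5467, 0.0159, 0.0453]
ee_rot: [0.707, 0.019, -0.018, -0.707]
contact_force: [0.3, 0.3, 6.2]
opening: 0.158
[ 0.5468 -0.0118  0.0453] 0.15772260700477717 [0.34327456 0.29800175 6.21129791]
t 3.6 p [0.5467 0.0159 0.0453] f [0.3 0.3 6.2] op 0.158
toolx [0.999 0.052 0.002] tooly [ 0.002 -0.001 -1.   ] toolz [-0.052  0.999 -0.001]
travel cm [-6.83 -0.01  0.01]
yaw turn 1 0.0015
yaw turn -1 -3.1401
```

```bash
python3 -m jog '{"travel":[[-1,-0.1,0],[-2,-0.1,0],[-3,-0.1,0],[-4,-0.1,0],[-5,-0.1,0],[-6,-0.1,0],[-6.5,-0.1,0],[-6.8,-0.1,0],[-6.8,-0.1,0],[-6.8,-0.1,0],[-6.8,-0.1,0]],"yaw":[0,0,0,0,0,0,0,0,0,0,0],"jaw":[0.05,0.05,0.05,0.05,0.05,0.05,0.05,0.05,0.05,0.05,0.05]}' 30
python3 - <<'E'
from meas import *
c=cam('wrist','w3.png');t=cam('top','top3.png')
s=ctrl.observe();print(E(s['tool_pos']),s['opening'],s['contact_force'])
k=comps(c,(0,0,0),(180,255,60),(250,20,400,150))
for row in range(40,150,12):
    cc=np.where(k[row])[0]
    if len(cc):print('bar',row,cc.min(),cc.max(),*[E(onz(c,(u,row),.071)) for u in(cc.min()-.5,cc.max()+.5)])
E
```

```text
clock: 4.7
tool_pos: [0.4783, 0.0122, 0.0454]
ee_rot: [0.707, 0.018, -0.018, -0.706]
contact_force: [3.7, -1.3, -19.4]
opening: 0.159
[ 0.4784 -0.012   0.0454] 0.15735082049449906 [  4.07139561  -0.55304633 -20.51517628]
bar 40 301 336 [0.4736 0.0792 0.071 ] [0.4862 0.0792 0.071 ]
bar 52 301 336 [0.4735 0.0753 0.071 ] [0.4863 0.0754 0.071 ]
bar 64 301 336 [0.4735 0.0714 0.071 ] [0.4863 0.0714 0.071 ]
bar 76 302 336 [0.4738 0.0674 0.071 ] [0.4864 0.0674 0.071 ]
bar 88 302 336 [0.4737 0.0633 0.071 ] [0.4865 0.0634 0.071 ]
bar 100 302 335 [0.4737 0.0592 0.071 ] [0.4862 0.0592 0.071 ]
bar 112 302 335 [0.4736 0.0549 0.071 ] [0.4863 0.055  0.071 ]
bar 124 302 335 [0.4736 0.0506 0.071 ] [0.4863 0.0506 0.071 ]
bar 136 303 335 [0.4739 0.0462 0.071 ] [0.4864 0.0462 0.071 ]
bar 148 303 335 [0.4738 0.0417 0.071 ] [0.4865 0.0417 0.071 ]
```

View pics/w3.png

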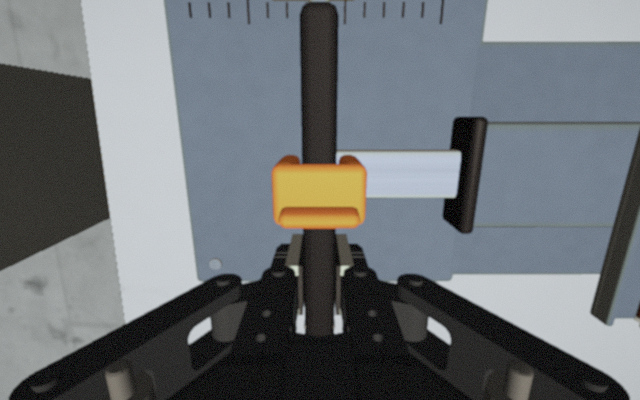

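Wrist: bar drawn out (column 319), lever still open at (319,195), fingers at row ~270. The keeper is out of frame, so I'll cross-check the mark in the top picture.

```bash
python3 - <<'E'
from meas import *
c=cam('top');im=c['pixels']
cv2.imwrite('pics/t3c.png',cv2.resize(im[165:235,238:318],None,fx=8,fy=8,interpolation=cv2.INTER_CUBIC))
print(proj(c,[ .478*ex+.1225*ey+np.array([0,0,.022]),.4638*ex+.1225*ey+np.array([0,0,.08]),.4918*ex+.1225*ey+np.array([0,0,.08]),.478*ex+.094*ey+np.array([0,0,.058])]))
E
```

```text
[[251.60439891 197.68670789]
 [248.27594701 199.38735079]
 [248.11370295 189.42541479]
 [259.63951765 195.21211067]]
```

View pics/t3c.png

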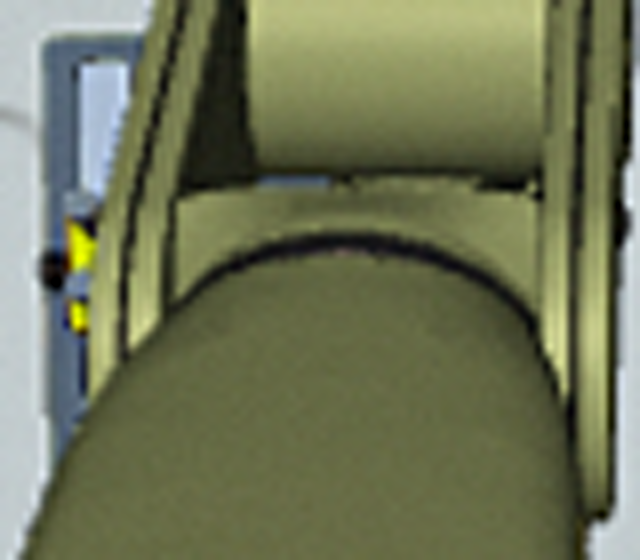

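Top view: posts are visible at (247.8,190.6) and (247.8,200.6), but the arm hides the bar. I'll use the scale ticks as a common reference between the two wrist views.

```bash
python3 - <<'E'
from meas import *
c=cam('wrist')
for u in((248,14),(345,14),(442,14)):print('w3 tick',E(onz(c,u,.012)))
for row in(40,100):print('bar top', E(onz(c,(318.5,row),.071)))
print(ray(c,(320,200))[0], 'row12 ticks')
g=cv2.cvtColor(c['pixels'],cv2.COLOR_BGR2GRAY)[8:16,170:470].mean(0)
print([i+170 for i in range(2,298) if g[i]<g[i-2:i+3].mean()-3 and g[i]==g[i-2:i+3].min()])
h=cv2.imread('pics/w1.png');g=cv2.cvtColor(h,cv2.COLOR_BGR2GRAY)[108:112,266:405].astype(float).mean(0)
i=[i for i in range(2,137) if g[i]==g[max(0,i-3):i+4].min() and g[i]<g[i-2:i+3].mean()-2]
print([round(float(j-1+266+ (lambda w:(w*np.arange(3)).sum()/w.sum())(g[j-1:j+2].max()+3-g[j-1:j+2])),1) for j in i])
# w1 camera pose from its TCP offset: same tool pose, rebuild by translation
s=ctrl.observe();d=np.array([.4608,.0573,.25])-s['tool_pos']
R=cv2.Rodrigues(np.array(c['rvec']))[0];c1=dict(c);c1['tvec']=np.array(c['tvec']).ravel()-R@d
print(ray(c1,(320,200))[0])
for u in((301.6,110),(342.9,110),(384,110)):print('w1 tick',E(onz(c1,u,.012)))
E
```

```text
w3 tick [0.4433 0.1044 0.012 ]
w3 tick [0.4935 0.1045 0.012 ]
w3 tick [0.5436 0.1046 0.012 ]
bar top [0.4799 0.0792 0.071 ]
bar top [0.4799 0.0592 0.071 ]
[0.47681901 0.07756376 0.18759156] row12 ticks
[190, 209, 228, 248, 267, 287, 303, 334, 345, 364, 383, 403, 422, 441]
[276.0, 284.2, 292.3, 300.8, 309.0, 317.0, 325.7, 333.9, 342.1, 350.3, 358.7, 366.8, 375.2, 383.3, 400.1]
[0.45927529 0.12264317 0.39216045]
w1 tick [0.4438 0.1068 0.012 ]
w1 tick [0.4938 0.1069 0.012 ]
w1 tick [0.5435 0.107  0.012 ]
```

```bash
python3 -m jog '{"travel":[[-0.1,0.1,0],[-0.15,0.1,0],[-0.15,0.1,0],[-0.15,0.1,0],[-0.15,0.1,0.3],[-0.15,0.1,0.6],[-0.15,0.1,0.9],[-0.15,0.1,1.2],[-0.15,0.1,1.2]],"yaw":[0,0,0,0,0,0,0,0,0],"jaw":[0.1,0.19,0.19,0.19,0.19,0.19,0.19,0.19,0.19]}' 20
python3 - <<'E'
from meas import *
c=cam('wrist','w4.png')
s=ctrl.observe();print(E(s['tool_pos']),s['opening'],s['contact_force'])
k=comps(c,(0,0,0),(180,255,60),(250,0,400,150))
for row in range(60,150,30):
    cc=np.where(k[row])[0]
    if len(cc):print('bar',row,cc.min(),cc.max(),E(onz(c,((cc.min()+cc.max())/2,row),.071)))
o=comps(c,(5,150,90),(22,255,255),(240,100,400,260));r=np.where(o);print('lever rows',r[0].min(),r[0].max(),E(onz(c,(319,r[0].max()),.079)))
E
```

```text
clock: 5.8
tool_pos: [0.4776, 0.024, 0.0454]
ee_rot: [0.707, 0.02, -0.017, -0.706]
contact_force: [5.2, -1.0, 0.1]
opening: 0.192
[ 4.781e-01 -1.000e-04  4.540e-02] 0.19369866502689503 [ 5.12565878 -2.35015964  1.47204123]
bar 60 305 339 [0.4808 0.0846 0.071 ]
bar 90 305 339 [0.4809 0.0745 0.071 ]
bar 120 305 338 [0.4807 0.0639 0.071 ]
lever rows 181 258 [0.4799 0.0113 0.079 ]
```

View pics/w4.png

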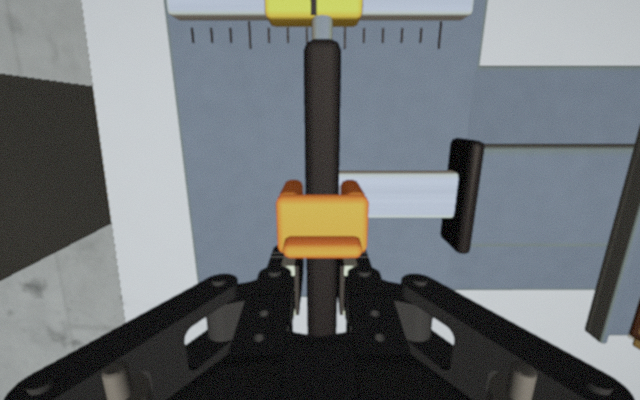

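Now the tongue (322,25) and the keeper's line (314,6) are both in view, and the spring load is on the finger (5 N). I'll compare them directly.

```bash
python3 - <<'E'
from meas import *
c=cam('wrist')
im=c['pixels'];g=cv2.cvtColor(im,cv2.COLOR_BGR2GRAY).astype(int)
print(g[4,300:330]);print(g[25,305:340])
y=comps(c,(22,130,110),(36,255,255),(230,0,400,40))
for r in(8,14,18):
    cc=np.where(y[r])[0];print('keeper',cc.min(),cc.max(),E(onz(c,(cc.min()-.5,r),.022 if r<16 else .01)),E(onz(c,(cc.max()+.5,r),.022 if r<16 else .01)))
print('line',E(onz(c,(314,5),.022)),'tongue',E(onz(c,(322.5,25),.06)),'bar',E(onz(c,(322,60),.071)))
print(ctrl.observe()['tool_pos'])
E
```

```text
[199 196 198 197 197 196 197 198 198 188 158 105  61  63  64  87 141 179
 197 199 199 196 200 200 198 198 198 198 198 198]
[ 85  79  82  78  79  76  80 104 125 130 141 142 147 144 149 142 147 146
 150 150 145 149 145 149 145 139 126 105  83  78  77  78  76  79  83]
keeper 266 360 [0.4539 0.1159 0.022 ] [0.5   0.116 0.022]
keeper 266 360 [0.4538 0.1133 0.022 ] [0.5001 0.1134 0.022 ]
keeper 269 358 [0.4534 0.1149 0.01  ] [0.5006 0.1151 0.01  ]
line [0.4774 0.1172 0.022 ] tongue [0.4811 0.0986 0.06  ] bar [0.4808 0.0846 0.071 ]
[0.47751554 0.02400732 0.04540124]
```

Tongue is at x_e ≈ 0.481 against the keeper's 0.477. I'll shift the leg 3.5 mm further out, then slide.

```bash
python3 -m jog '{"travel":[[-0.2,0,-0.1],[-0.35,0,-0.1],[-0.35,0,-0.1],[-0.35,0,-0.1],[-0.35,0,-0.1]],"yaw":[0,0,0,0,0],"jaw":[0.19,0.19,0.19,0.19,0.19]}' 20
cat > chk.py <<'E'
from meas import *
import sys
c=cam('wrist',sys.argv[1])
s=ctrl.observe();print(s['clock'],E(s['tool_pos']),round(s['opening'],3),np.round(s['contact_force'],1))
k=comps(c,(0,0,0),(180,255,60),(250,30,400,180))
for row in range(60,180,30):
    cc=np.where(k[row])[0]
    if len(cc):print('bar',row,cc.min(),cc.max(),E(onz(c,((cc.min()+cc.max())/2,row),.071)))
y=comps(c,(22,130,110),(36,255,255),(230,0,400,120))
r=np.where(y)[0];
for q in range(r.min(),r.max(),6):
    cc=np.where(y[q])[0]
    if len(cc)>5:print('keeper',q,cc.min(),cc.max(),E(onz(c,((cc.min()+cc.max())/2,q),.022)))
o=comps(c,(5,150,90),(21,255,255),(240,100,400,290));r=np.where(o);print('lever face',E(onz(c,(319,r[0].max()),.079)))
E
python3 chk.py w5.png
```

```text
clock: 6.4
tool_pos: [0.4745, 0.0232, 0.0458]
ee_rot: [0.707, 0.02, -0.017, -0.706]
contact_force: [4.0, 3.0, 2.3]
opening: 0.189
6.45 [ 0.4751 -0.0009  0.0458] 0.19 [3.9 2.3 2.6]
bar 60 304 339 [0.4776 0.0839 0.071 ]
bar 90 305 339 [0.4778 0.0738 0.071 ]
bar 120 305 338 [0.4777 0.0632 0.071 ]
bar 150 306 337 [0.4777 0.052  0.071 ]
keeper 0 272 367 [0.4771 0.1188 0.022 ]
keeper 6 273 367 [0.4773 0.1163 0.022 ]
keeper 12 273 366 [0.4771 0.1137 0.022 ]
keeper 18 277 361 [0.4768 0.1111 0.022 ]
lever face [0.4768 0.0113 0.079 ]
```

Aligned within 0.6 mm. Sliding the lever.

```bash
python3 -m jog '{"travel":[[0,0,0.3],[0,0,0.6],[0,0,0.9],[0,0,1.2],[0,0,1.5],[0,0,1.8],[0,0,2.0],[0,0,2.0]],"yaw":[0,0,0,0,0,0,0,0],"jaw":[0.19,0.19,0.19,0.19,0.19,0.19,0.19,0.19]}' 20
python3 chk.py w6.png
```

```text
clock: 7.25
tool_pos: [0.4735, 0.0424, 0.0457]
ee_rot: [0.708, 0.02, -0.017, -0.706]
contact_force: [4.8, -2.8, 1.1]
opening: 0.19
7.3 [0.4751 0.0184 0.0457] 0.187 [ 5.5 -3.5  1. ]
bar 120 306 338 [0.4778 0.0825 0.071 ]
bar 150 306 338 [0.4778 0.0714 0.071 ]
keeper 1 307 333 [0.4772 0.1375 0.022 ]
keeper 7 299 343 [0.4777 0.135  0.022 ]
keeper 13 300 341 [0.4775 0.1324 0.022 ]
keeper 19 300 340 [0.4772 0.1298 0.022 ]
keeper 25 303 338 [0.4775 0.1271 0.022 ]
keeper 31 274 366 [0.4772 0.1245 0.022 ]
keeper 37 274 366 [0.4772 0.1218 0.022 ]
keeper 43 274 366 [0.4773 0.1191 0.022 ]
keeper 49 274 365 [0.477  0.1164 0.022 ]
keeper 55 274 365 [0.477  0.1136 0.022 ]
keeper 61 278 362 [0.4773 0.1108 0.022 ]
lever face [0.4768 0.0272 0.079 ]
```

View pics/w6.png

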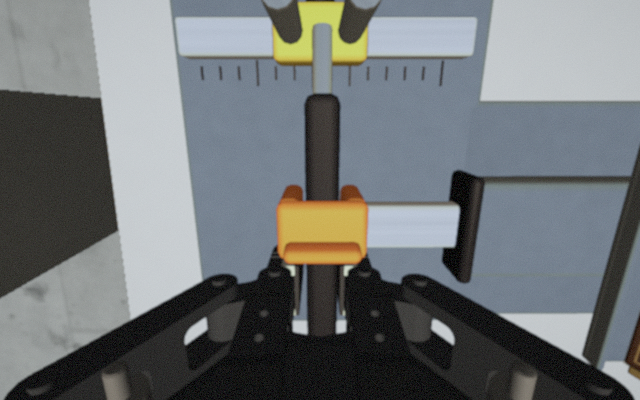

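The tongue tip (322,28) is entering midway between the posts (283/362). I'll continue to the stop.

```bash
python3 -m jog '{"travel":[[0,0,0.3],[0,0,0.6],[0,0,0.9],[0,0,1.2],[0,0,1.5],[0,0,1.8],[0,0,2.1],[0,0,2.4],[0,0,2.5],[0,0,2.5]],"yaw":[0,0,0,0,0,0,0,0,0,0],"jaw":[0.19,0.19,0.19,0.19,0.19,0.19,0.19,0.19,0.19,0.19]}' 20
python3 chk.py w7.png | grep -v keeper
```

```text
clock: 8.3
tool_pos: [0.4723, 0.0648, 0.0456]
ee_rot: [0.709, 0.021, -0.018, -0.704]
contact_force: [5.2, -12.4, 0.1]
opening: 0.197
8.35 [0.475  0.0408 0.0456] 0.194 [  4.9 -12.1   1.9]
bar 90 286 354 [0.4767 0.1156 0.071 ]
lever face [0.4767 0.0494 0.079 ]
```

At the stop (12 N). Now grip firmly, moving the TCP +1.7 mm to compensate for the jaw slack.

```bash
python3 -m jog '{"travel":[[0,0,0],[0.1,0,0],[0.17,0,0],[0.17,0,0],[0.17,0,0],[0.17,0,0],[0.17,0,0]],"yaw":[0,0,0,0,0,0,0],"jaw":[0.12,0.05,0.05,0.05,0.05,0.05,0.05]}' 50
python3 chk.py w8.png; python3 -c "
from meas import *
print(np.abs(ctrl.observe()['qd']).max())"
```

```text
clock: 9.05
tool_pos: [0.4743, 0.0647, 0.0458]
ee_rot: [0.71, 0.021, -0.018, -0.704]
contact_force: [3.1, -2.1, 4.7]
opening: 0.153
9.1 [0.477  0.0407 0.0458] 0.154 [ 5.1 -1.6  4.5]
bar 90 282 350 [0.4772 0.1155 0.071 ]
bar 150 309 329 [0.4785 0.0938 0.071 ]
keeper 53 303 308 [0.4717 0.1366 0.022 ]
keeper 59 291 340 [0.4767 0.1338 0.022 ]
keeper 65 293 339 [0.4769 0.131  0.022 ]
keeper 71 296 336 [0.477  0.1282 0.022 ]
keeper 77 298 334 [0.477  0.1253 0.022 ]
keeper 83 299 334 [0.4772 0.1225 0.022 ]
keeper 89 272 360 [0.477  0.1196 0.022 ]
keeper 95 272 360 [0.477  0.1166 0.022 ]
keeper 101 272 360 [0.477  0.1136 0.022 ]
keeper 107 275 358 [0.4773 0.1106 0.022 ]
lever face [0.4787 0.0496 0.079 ]
0.0017123715482326633
```

View pics/w8.png

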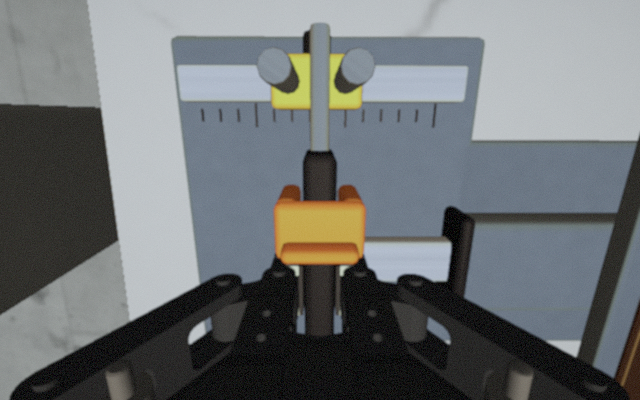

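The tongue (319) sits between the posts (276/358), about 1 mm off the middle. The lever has moved 38 mm from its start and the grip is on. Handing in.

```bash
python3 -c "
from bench import ctrl
print(ctrl.close_job())"
```

```text
the job is handed in; nothing more can be done
None
```

I drew the leg out about 68 mm by the crossbar. Two small corrections brought it to the keeper's mark. I held it against the spring with the far finger, pushed the orange lever to its stop with the finger sides, then regripped the bar with a 50 N command and handed in at about 9 s. The hand-in gave no verdict.

**Last checks**
- **Tongue:** it stands between the two posts, about 1–1.5 mm from the middle of the gap (limit 6 mm).
- **Lever:** its face moved about 38 mm by camera, and the push rose to 12 N at the stop. It needed more than 35 mm.
- **Grip:** the jaws stopped on the bar at an opening of 0.154, with the joints practically still. I did not measure the finger force on the bar itself.
- **Bystanders:** I steered clear of the loose objects and felt no unexpected contact, but took no final picture of them.

**Disagreements**
- The first mark estimate left the tongue about 2–4 mm off once tongue and keeper were in the same picture. I corrected this before sliding the lever, when the bar was within about 0.6 mm of the mark.
- The wrist force read about 20 N downward while I pulled the leg out, because the gripper was about 1 mm too high. It cleared when I lowered the tool 1 mm.

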